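# Dock a valve body at the test port past an eccentric cam stop

### The job

On the small docking fixture, push the cam's lever round with the fingertips, without gripping or forcing it, until it points straight out, square to the slide, so that the low side of the cam faces the slide's side arm. Only then push the slide forward (its upright push plate is made for that), fully home, so that the valve body it carries goes onto the test port's spigot, and leave both there. Do not touch the valve body itself, which must ride in its nest, and all the tools and fittings lying about stay where they are.

Things in the scene. Friction and masses are not known exactly. Their poses are not given: they have to be found in the camera images.
- fixture: Docking fixture: aluminium base plate 260 (x) x 240 (y) x 12 mm, fixed on the table. Origin: centre of its underside. +x is the slide's forward direction; the slide runs along y = -55 mm, the cam pivot is at x = 41, y = 30 mm. The blue port block (x = 40 to 70, y = -83 to -27, top z = 82 mm, fitting on it to z = 104 mm) ends the slide line, its 14 mm spigot facing the valve body.
- cam (a joint): Cam angle, rad, counter-clockwise from above positive. 0: low side faces the slide's side arm, lever along the fixture's +y, slide free to go home (to about 0.5 rad either side). Starts at -1.75 to -1.0 (lever roughly along the fixture's +x). Travel -2.0 to +1.2, no catch at 0: can be overshot. Stays where left; 0.3 N m to turn (4.5 N at 70 mm). The slide cannot turn it by an ordinary push.
- cam_axis (a point): Point on the cam's upright pivot axis at mid-height of the lever (53 mm above the table); its y axis points outwards along the lever. Hub round it: 24 mm across, to z = 70 mm. Steel disc below the lever: 60 mm across, pivot 16 mm off its centre, z = 18 to 38 mm, so it reaches 46 mm from the pivot at its thick side, 14 mm at its low side.
- lever_end (a point): Middle of the free end of the cam's dark steel lever, 85 mm from the pivot axis. The lever is a straight bar 12 mm wide and 26 mm tall (z = 40 to 66 mm above the table), running radially; nothing but the base plate (top z = 12 mm) lies below its outer half.
- follower (a joint): Travel of the slide along the fixture's +x, m. 0: fully back (start). 0.045: fully home against its end stop. With the cam's thick side towards its arm the slide stops 5 to 18 mm short. Rubs with about 3 N and stays where it is left.
- push_face (a point): Centre of the near (fixture -x) face of the slide's upright steel push plate, which is 72 mm wide (along y), 10 mm thick and spans z = 27 to 75 mm above the table (this point is at z = 53 mm); it moves with the slide. Push on it along the fixture's +x.
- nest (a point): Centre of the nest floor on the slide, 28 mm above the table, 66 mm in front of the push face; it moves with the slide. Rims 8 mm high hold the valve body with about 1.7 mm of play.
- valve: Valve body, loose aluminium block 50 (x) x 44 (y) x 42 mm tall, 0.25 kg, sitting in the nest with its bore facing forward. Origin: centre of its underside (on the nest floor).
- adapter: Bystander: hex adapter fitting with brass neck, 28 mm across, 34 mm tall, standing on the base plate's near left corner. Origin: centre of its underside.
- sleeve: Bystander: steel coupling sleeve, 26 mm across, 30 mm tall, standing on the base plate's far right corner. Origin: centre of its underside.
- wrench: Bystander: open wrench 180 mm long, lying on the table right of the fixture.
- screwdriver: Bystander: screwdriver 190 mm long, lying on the table left of the fixture.
- oil_bottle: Bystander: bottle 60 mm across, 140 mm tall, standing off to one side. Origin: centre of its underside.
- gauge: Bystander: pressure gauge lying on its back, 68 mm across, 32 mm tall, off to one side. Origin: centre of its underside.
- dish: Bystander: steel parts dish, 90 mm across, 30 mm tall, off to one side. Origin: centre of its underside.
Mind the look-alikes: they are no part of the job. Leave any pink look-alike of the valve alone.

How it is judged:
On the way, in this order (a step that is already met when the one before it is completed fails the run):
1. the cam is turned to its low point (within 0.45 rad) while the slide is still back (less than 15 mm forward) (value of joint cam between -0.45 and 0.45 rad and value of joint follower below 0.015 m), for 0.2 s.
2. the slide is pushed fully home (within 3 mm) with the cam still low (value of joint cam between -0.45 and 0.45 rad and value of joint follower above 0.042 m), for 0.2 s.
At the end, for the whole second after the job is handed in: The slide is home (travel over 42 of 45 mm), the cam is within 0.45 rad of its low point, and the valve body sits at rest in its nest (within 8 mm of its centre, less than 6 mm up) (all of step 2 and z of valve in the frame of nest below 0.006 m and horizontal distance between valve and nest below 0.008 m and linear speed of valve below 0.02 m/s and velocity of joint cam between -0.1 and 0.1 rad/s); the robot touches nothing.
It fails at once if the lever is gripped or forced (fingers on the cam over 30 N) (contact force between the fingers and cam above 30 N).
It fails at once if the fingers press on the valve body (over 3 N) (contact force between the fingers and valve above 3 N).
It fails at once if the valve body is lifted (12 mm) or pulled out of its nest (15 mm) (z of valve in the frame of nest above 0.012 m or horizontal distance between valve and nest above 0.015 m).
It fails at once if a bystander is moved (or lifted) by more than 25 mm (distance of any of adapter, sleeve, wrench, screwdriver, oil_bottle, gauge, dish from where it was at the start of the episode above 0.025 m).
It fails at once if the upright bottle is tipped (angle between oil_bottle's own z axis and vertical above 0.4 rad).
It also fails if it takes over 58 s, if anything falls off the work surface, if the arm or the gripper's body presses on something with over 40 N, if the wrist force passes 120 N, or if a joint passes its speed limit or range.

### The arm

A 6-joint arm with a two-finger parallel gripper is mounted at the origin on the work surface. World frame = base frame: x ahead of the robot, y to its left, z up, the work surface at z = 0. Lengths are in m, angles in rad, forces in N, time in s.
With the tool pointing down it reaches from about 0.35 to 0.975 m from the base axis. Payload 4.9 kg.
Tool frame: the origin (TCP) lies at the very end of the fingers, on their centre line; the grasp point (between the pads) lies 19 mm behind it; z points along the fingers, y is the line along which they close (so a half turn about z gives the same grasp; the last joint's range is limited). The gripper opens to 85 mm and grips with 20 to 120 N. Pads are 22 mm wide; open, the fingers measure 114 mm over their backs; the gripper's body (76 mm by 85 mm) begins 54 mm behind the grasp point. The pads swing forward as they close: fully open they stand 13 mm farther back than shut.
Start: joints at [-1.33, 0.053, 1.613, -0, 1.476, -0.119], TCP at [0.22, -0.585, 0.231] pointing down, gripper open.
Joint ranges: [-3.01, 3.01], [-1.01, 2.22], [0.06, 2.58], [-1.02, 4.17], [0.09, 2.62], [-3.14, 3.14]. Speed limits (rad/s): [2.57, 2.57, 3.14, 3.14, 3.14, 3.14].

### API

Orientations are given as a rotation vector (axis times angle).
In Python, from station import * gives the robot as it stands.
- The arm moves only by the shell command python3 -m crank 'ROWS' [OPENING] [FORCE]. ROWS is JSON, a list of rows, each an object with "offset": the shift along the tool's x, y, z in m, a list of three; "twist": the turn, a rotation vector about the tool's x, y, z in degrees, a list of three. In form: [{"offset": [x, y, z], "twist": [rx, ry, rz]}, ...]. A call has 1 to 20 rows; each row is the pose to reach, as a shift and turn from the pose commanded when the call began, along the tool's axes at that moment; what a row does not reach only later rows make up. A row lasts 1/8 s, in which the tool goes at most 62.5 mm and 10.7 degrees, less where a joint would pass 70% of its speed; a pose out of reach is approached as far as the arm can. A call with a gripper value outside its range is refused whole. OPENING is the opening, from 0 (shut) to 1 (fully open), set as the call begins (- or left out, the last holds). The fingers move at their own pace and stop on an object; FORCE is the grip in N (left out, the last holds). Time passes only in rows, so rows that repeat a pose let the fingers close. It gives the time, the measured TCP pose, the force, the opening and the grip force at its end, in the units of the state.
- get_obs(): the state, without advancing time (a new reading comes with each control period).
- get_image(name): name is "side" or "top" or "wrist"; returns the picture (480x640x3 uint8, red, green, blue); there is no depth.
- get_calibration(name): a dict with "intrinsics" (3x3 intrinsics, pixels), "world_from_camera" (4x4, takes a point from camera to world coordinates); the wrist camera has in their place "tool_from_camera" (4x4, takes a point from camera to tool coordinates, whose origin is the TCP and whose axes are the flange's). Camera axes: x right, y up, looking along -z (the intrinsics and any distortion apply to the point x, -y, -z); pixel columns grow to the right and rows downward; lengths in m; the calibration is good to about 2 mm. A picture is of the moment at which its call begins: read the wrist's pose just before it. get_calibration takes no time and is no camera call.
- finish_job(): hands the job in; it is judged then, once.
Trained networks look in the newest picture that a camera, given by its name, has taken for a name from the list of things; names that differ only in an ending like _2 or _b are one class to them, and where a whole thing is asked for, a point or a joint stands for the part that bears it (a point fixed in the world has none). Each returns a list of dicts, best first, with "confidence" (0 to 1); they miss things now and then, are a little off and sometimes report something else, mostly with a low value. They report only what shows in the picture. A call takes as long as a camera call. They do not tell look-alikes from the thing itself.
- cut_out(query, camera): "region" (480x640 bool, what is visible of it) and "rect" ([centre column, centre row, width, height] in pixels, round what is visible of it).
The state is a dict: "t": time; "q": joint angles; "dq": joint speeds; "effort": joint torques, N m; "tool_pos": TCP position; "tool_rot": TCP orientation; "contact_force": force on the tool from outside, world axes, zero at the start; "wrist_torque": the same for the moment, N m; "opening": finger opening in m; "grip_force": force on a finger pad.
Only numpy, scipy, OpenCV 4.12 (cv2) and the standard library are available. Lean on these libraries where they do the work, as an engineer would, in place of code of your own. Each camera call takes 0.05 s, during which the arm holds its last target. There are 200 camera calls.

## Working session

There is one attempt and no reset: what is moved stays moved. The work goes in short steps, Python scripts to look and compute and a shell command to move; the robot and the scene stay as the last step left them, time stands still between calls to the robot, and variables do not carry over. Pictures are saved under pics/ and viewed, at most 10 in all, crops included, and the job is handed in when it is done.

```bash
mkdir -p pics; cat > h.py <<'E'
from station import *
import numpy as np, cv2
from scipy.spatial.transform import Rotation as R
def cal(n):
    c=get_calibration(n); return np.array(c["intrinsics"]),np.array(c["world_from_camera"])
def ray(n,u,v,z):
    K,T=cal(n); d=T[:3,:3]@(np.array([1,-1,-1])*(np.linalg.inv(K)@[u,v,1])); o=T[:3,3]
    return o+d*(z-o[2])/d[2]
def proj(n,p):
    K,T=cal(n); c=np.linalg.inv(T)@np.append(p,1); q=K@(c[:3]*[1,-1,-1]); return q[:2]/q[2]
E
python3 - <<'E'
from h import *
o=get_obs(); print(o)
for n in("top","side"):
    im=get_image(n); cv2.imwrite(f"pics/{n}0.png",im[:,:,::-1])
    print(n,get_calibration(n))
    for q in("fixture","cam","lever_end","push_face","valve","adapter","sleeve","nest"):
        print(q,[(round(d["confidence"],2),np.round(d["rect"]).tolist()) for d in cut_out(q,n)[:3]])
E
```

```text
{'t': 0.0, 'q': array([-1.32997787e+00,  5.33788406e-02,  1.61434241e+00, -3.81105197e-06,
        1.47600203e+00, -1.19017808e-01]), 'dq': array([-0.00034289,  0.00070671, -0.00042753,  0.00056252,  0.00059561,
        0.00179103]), 'effort': array([-2.99965352e-03, -3.93679476e+01, -3.70176888e+01, -4.23444826e-04,
        6.96271862e-03, -1.79514200e-05]), 'tool_pos': array([ 0.21990972, -0.58434509,  0.23002048]), 'tool_rot': array([-3.08878992e+00, -5.61804991e-01,  2.09500257e-04]), 'contact_force': array([-0.31457478,  0.21045006,  0.35944825]), 'wrist_torque': array([ 0.06977346,  0.01050947, -0.01402342]), 'grip_force': 0.0, 'opening': 0.08556414900107431}
top {'intrinsics': array([[604.99760671,   0.        , 320.80757142],
       [  0.        , 604.99760671, 245.28240331],
       [  0.        ,   0.        ,   1.        ]]), 'world_from_camera': array([[-4.81319716e-03,  9.98101268e-01, -6.14059629e-02,
         4.24225405e-01],
       [-9.99939028e-01, -4.19358168e-03,  1.02153678e-02,
        -3.80116166e-04],
       [ 9.93846059e-03,  6.14513874e-02,  9.98060596e-01,
  
[... 886 characters left out ...]
.85540412,  0.40015635, -0.32887488,  0.17306879],
       [-0.51795634, -0.65809891,  0.5464678 ,  0.56315385],
       [ 0.00224036,  0.63779363,  0.77020404,  0.82783737],
       [ 0.        ,  0.        ,  0.        ,  1.        ]])}
fixture [(0.84, [313.0, 242.0, 146.0, 114.0]), (0.33, [286.0, 217.0, 46.0, 39.0])]
cam [(0.73, [288.0, 217.0, 43.0, 39.0])]
lever_end [(0.88, [286.0, 216.0, 42.0, 37.0])]
push_face [(0.73, [334.0, 238.0, 74.0, 34.0])]
valve [(0.91, [430.0, 235.0, 32.0, 33.0]), (0.8, [391.0, 177.0, 30.0, 26.0]), (0.57, [340.0, 223.0, 24.0, 28.0])]
adapter [(0.52, [305.0, 278.0, 13.0, 19.0])]
sleeve []
nest [(0.72, [336.0, 237.0, 76.0, 33.0]), (0.72, [287.0, 217.0, 42.0, 40.0])]
```

View pics/top0.png

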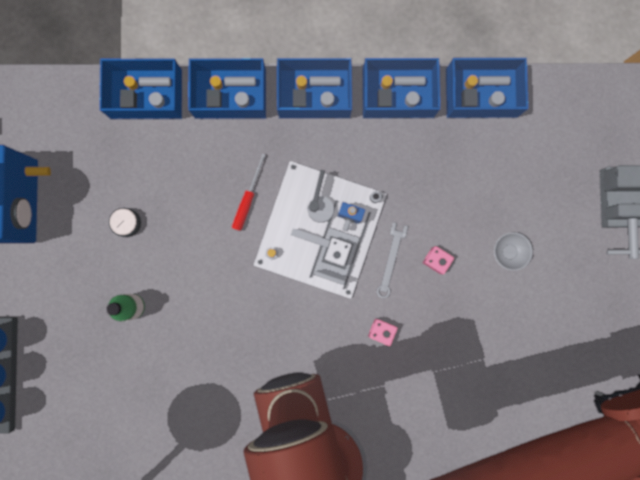

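View pics/side0.png

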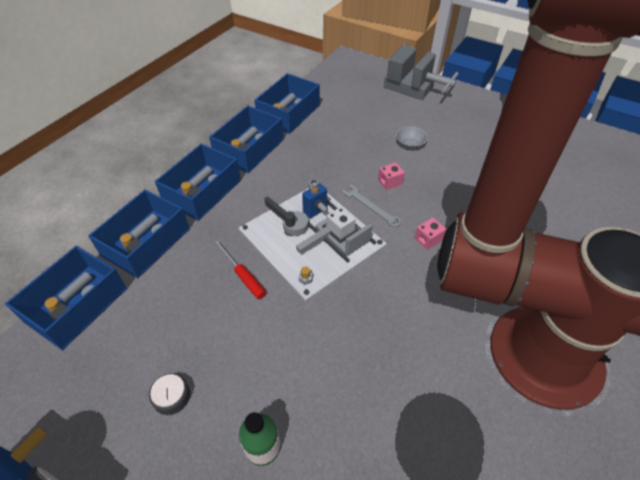

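The top view shows the fixture at about (320,230). Its lever points up towards (327,175), the pivot is near (320,209), the push plate is near (330,277), and the pink look-alikes are to the right. Next I'll fit the plate.

```bash
python3 - <<'E'
from h import *
from scipy.optimize import least_squares
im=get_image("top")
r=[d for d in cut_out("fixture","top")][0]["region"].astype(np.uint8)
cs=max(cv2.findContours(r,0,2)[0],key=cv2.contourArea)
b=cv2.boxPoints(cv2.minAreaRect(cs)); W=np.array([ray("top",u,v,.012)[:2] for u,v in b]); print(b,W)
print([np.linalg.norm(W[i]-W[i-1]) for i in range(4)])
# fit model outline by IoU on white plate colour
g=cv2.imread("pics/top0.png"); hull=cv2.convexHull(cs)
from scipy.optimize import minimize
def T(p,pts):
    c,s=np.cos(p[2]),np.sin(p[2]); pts=np.array(pts,float); q=pts.copy()
    q[:,0]=p[0]+c*pts[:,0]-s*pts[:,1]; q[:,1]=p[1]+s*pts[:,0]+c*pts[:,1]; return q
C=[[.13,.12,.012],[.13,-.12,.012],[-.13,-.12,.012],[-.13,.12,.012]]
hm=np.zeros((480*4,640*4),np.uint8); cv2.fillPoly(hm,[hull*4],1)
def cost(p):
    m=np.zeros_like(hm); cv2.fillPoly(m,[np.round(4*np.array([proj("top",x) for x in T(p,C)])).astype(int)],1); return (m^hm).sum()/1000
x0=np.append(W.mean(0),-.27)
s=minimize(cost,x0,method="Nelder-Mead",options=dict(initial_simplex=x0+np.array([[0,0,0],[.01,0,0],[0,.01,0],[0,0,.05]])))
p=s.x; print("fix",p,np.degrees(p[2]),s.fun,hm.sum()/1000)
np.save("fix.npy",p)
u0,v0,k=240,150,4
z=cv2.resize(g[v0:v0+150,u0:u0+160],None,fx=k,fy=k,interpolation=cv2.INTER_CUBIC)
def dot(pt,col):
    a=proj("top",T(p,[pt])[0]); cv2.circle(z,(int((a[0]-u0+.5)*k),int((a[1]-v0+.5)*k)),3,col,-1)
for c in C: dot(c,(0,0,255))
dot([.041,.03,.07],(0,255,0))
for a in(-1.75,-1.37,-1): dot([.041-.085*np.sin(a),.03+.085*np.cos(a),.066],(255,0,255))
for x,y in((40,-83),(70,-83),(70,-27),(40,-27)): dot([x/1e3,y/1e3,.082],(0,255,255))
cv2.imwrite("pics/crop.png",z)
E
```

```text
[[252.712   265.05417]
 [289.3065  159.33685]
 [387.53635 193.33951]
 [350.94186 299.05682]] [[ 0.46550139  0.14383013]
 [ 0.7138237   0.05834323]
 [ 0.63247316 -0.17210731]
 [ 0.38552608 -0.08417202]]
[np.float64(0.24162166126468065), np.float64(0.26262516514221357), np.float64(0.24438772766558872), np.float64(0.2621363748006183)]
fix [ 0.54921012 -0.01279811 -0.33418075] -19.14714678757812 2.287 184.531
```

View pics/crop.png

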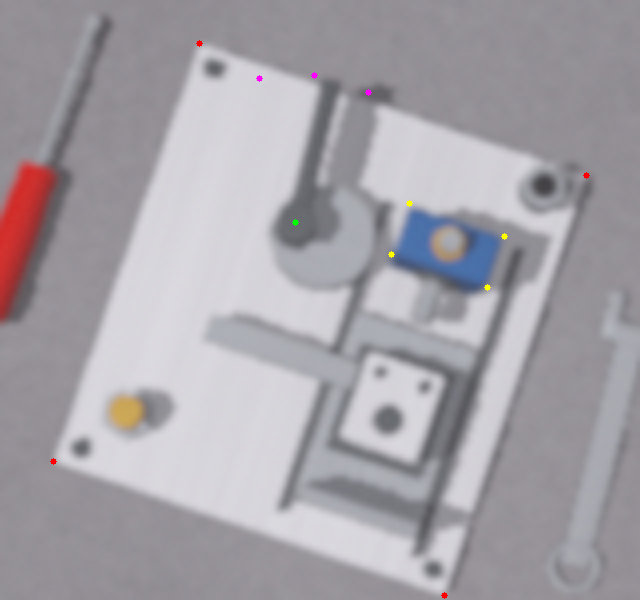

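The red and green dots agree with the plate and hub. The lever end is at about (330,85) in the crop, the valve top at about (393,408), and the port block is within 2 px. Next I'll compute the cam angle and the contact points.

```bash
cat >> h.py <<'E'
p=np.load("fix.npy"); 
def w(x,y):
    c,s=np.cos(p[2]),np.sin(p[2]); return np.array([p[0]+c*x-s*y,p[1]+s*x+c*y])
def fx(P):
    c,s=np.cos(p[2]),np.sin(p[2]); d=np.array(P[:2])-p[:2]; return np.array([c*d[0]+s*d[1],-s*d[0]+c*d[1]])
def tool(o,P,th):  # tool target pose -> offset, twist(deg) from current; th = world angle of tool x
    Rm=R.from_rotvec(o["tool_rot"]).as_matrix()
    T=np.array([[np.cos(th),np.sin(th),0],[np.sin(th),-np.cos(th),0],[0,0,-1.]]) 
    return np.round(Rm.T@(np.array(P)-o["tool_pos"]),4).tolist(), np.round(np.degrees(R.from_matrix(Rm.T@T).as_rotvec()),1).tolist()
E
python3 - <<'E'
from h import *
f=lambda n,cx,cy,z: np.round(1e3*fx(ray(n,240+cx/4-.5,150+cy/4-.5,z)),1)
tip=f("top",330,85,.066);piv=f("top",297,218,.07);print("tip",tip,"hub",piv,"valve",f("top",393,408,.07),"adapter",f("top",127,412,.046),"sleeve",f("top",543,187,.042),"arm",f("top",215,330,.05),f("top",350,372,.05))
print("plate top edge L/R",f("top",315,480,.075),f("top",470,518,.075))
d=tip-[41,30];print("cam",np.arctan2(-d[0],d[1]),np.linalg.norm(d))
for q,n,z in(("lever_end","top",.066),("lever_end","side",.066),("valve","top",.07),("valve","side",.05)):
  get_image(n)
  for r in cut_out(q,n)[:3]:
    c=cv2.findNonZero(r["region"].astype(np.uint8))[:,0]; P=np.array([fx(ray(n,*t,z)) for t in c[::3]])*1e3
    e=P-[41,30]; far=P[np.argsort(-np.hypot(*e.T))[:15]].mean(0)
    print(q,n,round(r["confidence"],2),"mean",P.mean(0).round(1),"far",far.round(1),"ang",np.arctan2(-(far-[41,30])[0],(far-[41,30])[1]).round(2))
print("world pivot",w(.041,.03),"pushface?",w(-.13,-.055))
E
```

```text
tip [121.8  37. ] hub [43.7 30. ] valve [-40.  -55.4] adapter [-89.7  86.5] sleeve [110.  -96.6] arm [-29.5  54.2] [-27.3 -26.1]
plate top edge L/R [-92.3 -27.2] [ -84.4 -115.5]
cam -1.4843784324574412 81.10265100476063
lever_end top 0.95 mean [49.2 18.4] far [110.3  37.4] ang -1.46
lever_end side 0.7 mean [-81.9  -7.5] far [-120.4  -66.2] ang 2.11
lever_end side 0.56 mean [33.  38.3] far [84.6 45.2] ang -1.24
valve top 0.8 mean [-177.4 -205.3] far [-192.8 -224.2] ang 2.4
valve top 0.79 mean [-41.6 -53. ] far [-60.1 -65.2] ang 2.33
valve top 0.78 mean [  14.1 -272.7] far [  18.8 -298.2] ang 3.07
valve side 0.87 mean [  -3.2 -250.8] far [   1.2 -286. ] ang 3.02
valve side 0.82 mean [-39.5 -52.4] far [-62.6 -69. ] ang 2.33
valve side 0.6 mean [-192.3 -185. ] far [-208.1 -211.1] ang 2.34
world pivot [0.59778183 0.00209446] pushface? [ 0.40836206 -0.02211608]
```

```bash
cat >> h.py <<'E'
def camrow(o,a,gap,z,r=.070,sgn=1):
    d=np.array([-np.sin(a),np.cos(a)]); n=np.array([-np.cos(a),-np.sin(a)])
    q=np.array([.041,.03])+r*d-(.017+gap)*n
    return tool(o,[*w(*q),z],p[2]+a+np.pi)
E
python3 - <<'E'
from h import *
o=get_obs(); print(o["t"]); print(camrow(o,-1.48,.022,.2))
E
```

```text
1.4
([0.5958, -0.3446, 0.0313], [-0.0, -0.0, -55.4])
```

```bash
python3 -m crank '[{"offset":[0.596,-0.345,0.031],"twist":[0,0,-55.4]},{"offset":[0.596,-0.345,0.031],"twist":[0,0,-55.4]},{"offset":[0.596,-0.345,0.031],"twist":[0,0,-55.4]},{"offset":[0.596,-0.345,0.031],"twist":[0,0,-55.4]},{"offset":[0.596,-0.345,0.031],"twist":[0,0,-55.4]},{"offset":[0.596,-0.345,0.031],"twist":[0,0,-55.4]},{"offset":[0.596,-0.345,0.031],"twist":[0,0,-55.4]},{"offset":[0.596,-0.345,0.031],"twist":[0,0,-55.4]},{"offset":[0.596,-0.345,0.031],"twist":[0,0,-55.4]},{"offset":[0.596,-0.345,0.031],"twist":[0,0,-55.4]},{"offset":[0.596,-0.345,0.031],"twist":[0,0,-55.4]},{"offset":[0.596,-0.345,0.031],"twist":[0,0,-55.4]},{"offset":[0.596,-0.345,0.031],"twist":[0,0,-55.4]},{"offset":[0.596,-0.345,0.031],"twist":[0,0,-55.4]},{"offset":[0.596,-0.345,0.031],"twist":[0,0,-55.4]},{"offset":[0.596,-0.345,0.031],"twist":[0,0,-55.4]},{"offset":[0.596,-0.345,0.031],"twist":[0,0,-55.4]},{"offset":[0.596,-0.345,0.031],"twist":[0,0,-55.4]}]' 0
python3 - <<'E'
from h import *
o=get_obs(); print(o["t"],fx(o["tool_pos"]),o["q"],o["opening"]); print(camrow(o,-1.48,.022,.2),camrow(o,-1.48,.022,.045))
cv2.imwrite("pics/wr.png",get_image("wrist")[:,:,::-1])
E
```

```text
t: 3.65
tool_pos: [0.6564, -0.0523, 0.2003]
tool_rot: [2.476, 1.934, 0.0]
contact_force: [-0.0, -0.4, -0.1]
opening: -0.0002
grip_force: 0.0
3.65 [ 0.11419906 -0.00221383] [-1.92510422e-01  1.49791768e-01  1.56084800e+00 -3.87074375e-06
  1.43089461e+00  5.17830432e-02] -0.00015440499903710204
([-0.0003, 0.0, 0.0003], [0.0, 0.0, -0.1]) ([-0.0003, 0.0, 0.1553], [0.0, 0.0, -0.1])
```

View pics/wr.png

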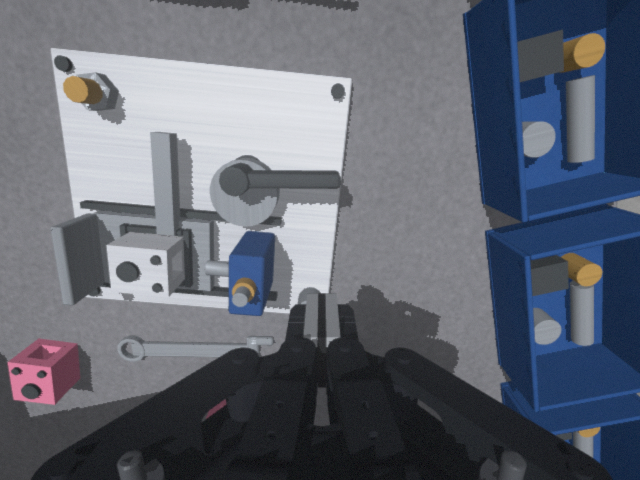

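The wrist view shows the lever from the hub at (235,180) to its end at (337,180). The push plate is at the left, near (75,260), and the fingertips are at (322,305). I'll check these positions through the wrist camera.

```bash
python3 - <<'E'
from h import *
o=get_obs(); c=get_calibration("wrist"); K=np.array(c["intrinsics"]); print([k for k in c])
T=np.eye(4);T[:3,:3]=R.from_rotvec(o["tool_rot"]).as_matrix();T[:3,3]=o["tool_pos"]; T=T@np.array(c["tool_from_camera"])
def wr(u,v,z):
    d=T[:3,:3]@(np.array([1,-1,-1])*(np.linalg.inv(K)@[u,v,1])); t=T[:3,3]; return np.round(1e3*fx(t+d*(z-t[2])/d[2]),1)
for n,u,v,z in(("hub",235,180,.07),("tip",338,180,.066),("c1 -130,120",52,48,.012),("c2 130,120",352,79,.012),("sleeve",311,297,.042),("plate top L rear",97,214,.075),("plate top rear L",54,224,.075),("plate top rear R",65,303,.075),("valve top L",110,232,.07),("valve topR",168,294,.07),("adapter",77,90,.046)): print(n,wr(u,v,z))
for a in(-1.48,-1.2,-.9,-.6,-.3,-.1,0): print(a,camrow(o,a,.0,.045))
E
```

```text
['intrinsics', 'tool_from_camera']
hub [45.  30.9]
tip [125.9  37.5]
c1 -130,120 [-124.2  118.9]
c2 130,120 [132.3 117.8]
sleeve [113.1 -81.4]
plate top L rear [-63.1  -5.1]
plate top rear L [-98.5 -16.6]
plate top rear R [-100.3  -88.5]
valve top L [-57.4 -21.2]
valve topR [-12.8 -74.6]
adapter [-85.4  86.6]
-1.48 ([0.0216, -0.0, 0.1553], [0.0, -0.0, -0.0])
-1.2 ([0.0417, 0.0019, 0.1553], [0.0, -0.0, -16.1])
-0.9 ([0.0628, -0.0022, 0.1554], [0.0, -0.0, -33.3])
-0.6 ([0.0818, -0.0124, 0.1554], [0.0, -0.0, -50.5])
-0.3 ([0.0969, -0.0277, 0.1553], [0.0, 0.0, -67.7])
-0.1 ([0.1041, -0.0401, 0.1553], [0.0, 0.0, -79.1])
0 ([0.1068, -0.0468, 0.1553], [0.0, 0.0, -84.8])
```

```bash
python3 -m crank '[{"offset":[0,0.003,0.05],"twist":[0,0,0]},{"offset":[0,0.003,0.10],"twist":[0,0,0]},{"offset":[0,0.003,0.14],"twist":[0,0,0]},{"offset":[0,0.003,0.155],"twist":[0,0,0]},{"offset":[0,0.003,0.155],"twist":[0,0,0]},{"offset":[0,0.003,0.155],"twist":[0,0,0]}]'
python3 -m crank '[{"offset":[0.006,0,0],"twist":[0,0,0]},{"offset":[0.012,0,0],"twist":[0,0,0]},{"offset":[0.017,0,0],"twist":[0,0,0]},{"offset":[0.022,0,0],"twist":[0,0,0]},{"offset":[0.028,0,0],"twist":[0,0,-5]},{"offset":[0.035,0.001,0],"twist":[0,0,-10]},{"offset":[0.042,0.002,0],"twist":[0,0,-16]},{"offset":[0.042,0.002,0],"twist":[0,0,-16]}]'
python3 - <<'E'
from h import *
o=get_obs(); p[:2]+=.003*np.array([np.cos(p[2]),np.sin(p[2])]); np.save("fix.npy",p)
print(o["t"],fx(o["tool_pos"]))
for a in(-1.2,-1.,-.8,-.6,-.4,-.2,0,.05): print(a,camrow(o,a,.0,.045))
cv2.imwrite("pics/wr2.png",get_image("wrist")[:,:,::-1])
E
```

```text
t: 4.45
tool_pos: [0.6611, -0.0533, 0.0479]
tool_rot: [2.473, 1.933, 0.004]
contact_force: [-0.1, -0.5, 0.7]
opening: 0.0
grip_force: 0.0
t: 5.45
tool_pos: [0.6715, -0.0129, 0.0454]
tool_rot: [2.183, 2.259, -0.001]
contact_force: [-2.2, -2.1, 1.4]
opening: 0.0001
grip_force: 1.1
5.45 [0.11251988 0.04004241]
-1.2 ([-0.0004, -0.0003, 0.0004], [-0.0, 0.1, -0.1])
-1.0 ([0.0138, 0.0017, 0.0004], [-0.0, 0.0, -11.6])
-0.8 ([0.0282, 0.0007, 0.0004], [-0.0, 0.0, -23.0])
-0.6 ([0.042, -0.003, 0.0004], [-0.0, 0.0, -34.5])
-0.4 ([0.0549, -0.0095, 0.0004], [-0.0, 0.0, -46.0])
-0.2 ([0.0662, -0.0183, 0.0004], [-0.0, 0.0, -57.4])
0 ([0.0756, -0.0293, 0.0004], [-0.0, 0.0, -68.9])
0.05 ([0.0776, -0.0323, 0.0004], [-0.0, 0.0, -71.7])
```

View pics/wr2.png

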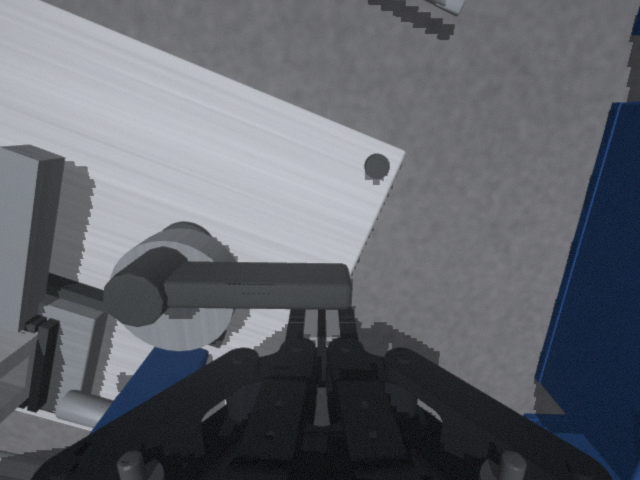

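The wrist view shows the fingertips flat against the lever's side at (322,305), and the lever is turning with them. I'll carry on round the arc.

```bash
python3 -m crank '[{"offset":[0.007,0.001,0],"twist":[0,0,-6]},{"offset":[0.014,0.0015,0],"twist":[0,0,-12]},{"offset":[0.021,0.001,0],"twist":[0,0,-17]},{"offset":[0.028,0.0005,0],"twist":[0,0,-23]},{"offset":[0.035,-0.001,0],"twist":[0,0,-29]},{"offset":[0.042,-0.003,0],"twist":[0,0,-34]},{"offset":[0.0485,-0.006,0],"twist":[0,0,-40]},{"offset":[0.055,-0.0095,0],"twist":[0,0,-46]},{"offset":[0.0605,-0.014,0],"twist":[0,0,-52]},{"offset":[0.066,-0.018,0],"twist":[0,0,-57]},{"offset":[0.071,-0.024,0],"twist":[0,0,-63]},{"offset":[0.0755,-0.029,0],"twist":[0,0,-69]},{"offset":[0.0755,-0.029,0],"twist":[0,0,-69]},{"offset":[0.0755,-0.029,0],"twist":[0,0,-69]}]'
python3 - <<'E'
from h import *
o=get_obs(); print(o["t"],fx(o["tool_pos"]))
cv2.imwrite("pics/wr3.png",get_image("wrist")[:,:,::-1])
E
```

```text
t: 7.25
tool_pos: [0.6406, 0.0619, 0.046]
tool_rot: [0.521, 3.096, 0.001]
contact_force: [3.6, 0.3, 0.8]
opening: 0.0003
grip_force: 1.4
7.25 [0.05886767 0.10056013]
```

View pics/wr3.png

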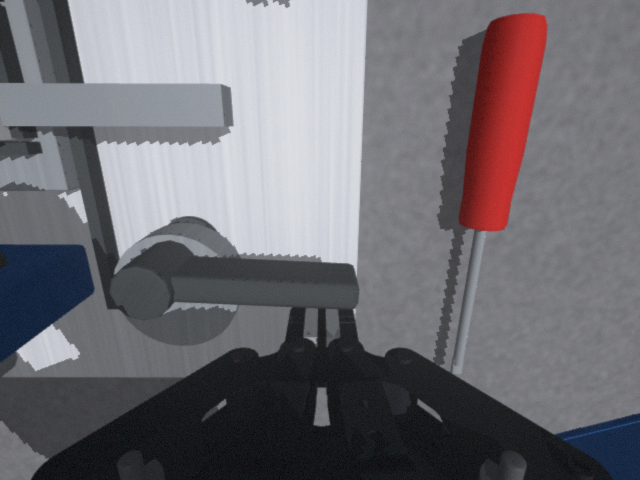

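The lever now stands parallel to the slide's side arm and square to the slide, so the cam is at about 0. I'll back off, lift, and go round behind the push plate.

```bash
python3 -m crank '[{"offset":[-0.008,0,0],"twist":[0,0,0]},{"offset":[-0.015,0,0],"twist":[0,0,0]},{"offset":[-0.015,0,-0.06],"twist":[0,0,0]},{"offset":[-0.015,0,-0.12],"twist":[0,0,0]},{"offset":[-0.015,0,-0.15],"twist":[0,0,0]},{"offset":[-0.015,0,-0.15],"twist":[0,0,0]}]'
python3 - <<'E'
from h import *
o=get_obs(); print(o["t"],fx(o["tool_pos"])); th=p[2]+np.pi
for z in(.195,.048): print(tool(o,[*w(-.14,-.055),z],th))
im=get_image("top"); cv2.imwrite("pics/top2.png",im[:,:,::-1])
E
```

```text
t: 8.05
tool_pos: [0.6559, 0.0566, 0.1991]
tool_rot: [0.518, 3.093, 0.001]
contact_force: [0.6, -0.1, -0.5]
opening: 0.0002
grip_force: 0.0
8.05 [0.07506718 0.10056378]
([0.2155, -0.1551, 0.0027], [0.1, 0.3, 0.1])
([0.2163, -0.1553, 0.1496], [0.1, 0.3, 0.1])
```

```bash
python3 -m crank '[{"offset":[0.054,-0.039,0],"twist":[0,0,0]},{"offset":[0.108,-0.078,0],"twist":[0,0,0]},{"offset":[0.162,-0.116,0],"twist":[0,0,0]},{"offset":[0.216,-0.155,0],"twist":[0,0,0]},{"offset":[0.216,-0.155,0],"twist":[0,0,0]},{"offset":[0.216,-0.155,0],"twist":[0,0,0]},{"offset":[0.216,-0.155,0.05],"twist":[0,0,0]},{"offset":[0.216,-0.155,0.1],"twist":[0,0,0]},{"offset":[0.216,-0.155,0.14],"twist":[0,0,0]},{"offset":[0.216,-0.155,0.15],"twist":[0,0,0]},{"offset":[0.216,-0.155,0.15],"twist":[0,0,0]}]'
python3 - <<'E'
from h import *
o=get_obs(); print(o["t"],fx(o["tool_pos"]),tool(o,[*w(-.14,-.055),.048],p[2]+np.pi))
cv2.imwrite("pics/wr4.png",get_image("wrist")[:,:,::-1])
E
```

```text
t: 9.48
tool_pos: [0.3993, -0.0192, 0.0449]
tool_rot: [-0.517, -3.097, -0.0]
contact_force: [0.1, 0.2, 0.7]
opening: -0.0001
grip_force: 0.0
9.475 [-0.14246414 -0.05521866] ([-0.0025, 0.0002, -0.0031], [-0.0, -0.1, 0.2])
```

View pics/wr4.png

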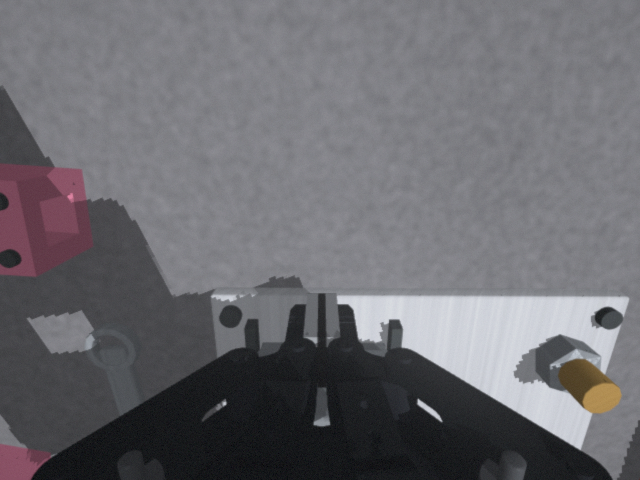

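The push plate's ends show evenly at (252,330) and (395,330), either side of the fingers. I'll push along tool −x.

```bash
python3 -m crank '[{"offset":[-0.006,0,0],"twist":[0,0,0]},{"offset":[-0.012,0,0],"twist":[0,0,0]},{"offset":[-0.017,0,0],"twist":[0,0,0]},{"offset":[-0.021,0,0],"twist":[0,0,0]},{"offset":[-0.025,0,0],"twist":[0,0,0]},{"offset":[-0.029,0,0],"twist":[0,0,0]},{"offset":[-0.033,0,0],"twist":[0,0,0]},{"offset":[-0.037,0,0],"twist":[0,0,0]},{"offset":[-0.041,0,0],"twist":[0,0,0]},{"offset":[-0.045,0,0],"twist":[0,0,0]},{"offset":[-0.049,0,0],"twist":[0,0,0]},{"offset":[-0.053,0,0],"twist":[0,0,0]},{"offset":[-0.057,0,0],"twist":[0,0,0]},{"offset":[-0.057,0,0],"twist":[0,0,0]}]'
python3 -m crank '[{"offset":[-0.002,0,0],"twist":[0,0,0]},{"offset":[-0.004,0,0],"twist":[0,0,0]},{"offset":[-0.006,0,0],"twist":[0,0,0]},{"offset":[-0.006,0,0],"twist":[0,0,0]}]'
python3 -c "
from h import *
o=get_obs();print(fx(o['tool_pos']),o['contact_force'])"
```

```text
t: 11.28
tool_pos: [0.4539, -0.038, 0.0454]
tool_rot: [0.518, 3.097, 0.0]
contact_force: [-1.2, -0.3, -0.6]
opening: -0.0001
grip_force: 0.7
t: 11.78
tool_pos: [0.4593, -0.0399, 0.0454]
tool_rot: [0.518, 3.098, 0.0]
contact_force: [-1.5, 0.9, -0.3]
opening: 0.0002
grip_force: 0.8
[-0.07903776 -0.05512437] [-1.52290932  0.87587335 -0.2691356 ]
```

```bash
python3 -m crank '[{"offset":[-0.002,0,0],"twist":[0,0,0]},{"offset":[-0.004,0,0],"twist":[0,0,0]},{"offset":[-0.006,0,0],"twist":[0,0,0]},{"offset":[-0.007,0,0],"twist":[0,0,0]},{"offset":[-0.007,0,0],"twist":[0,0,0]}]'
python3 -m crank '[{"offset":[-0.001,0,0],"twist":[0,0,0]},{"offset":[-0.002,0,0],"twist":[0,0,0]},{"offset":[-0.002,0,0],"twist":[0,0,0]}]'
python3 -m crank '[{"offset":[-0.001,0,0],"twist":[0,0,0]},{"offset":[-0.002,0,0],"twist":[0,0,0]},{"offset":[-0.002,0,0],"twist":[0,0,0]}]'
python3 -c "
from h import *
o=get_obs();print(fx(o['tool_pos']),o['contact_force'])"
```

```text
t: 12.4
tool_pos: [0.463, -0.0413, 0.045]
tool_rot: [-0.516, -3.091, -0.002]
contact_force: [-14.2, 4.8, 10.4]
opening: -0.0002
grip_force: 7.2
t: 12.78
tool_pos: [0.463, -0.0412, 0.0449]
tool_rot: [-0.515, -3.085, -0.002]
contact_force: [-22.0, 6.3, 16.7]
opening: 0.0003
grip_force: 11.4
t: 13.15
tool_pos: [0.4629, -0.0412, 0.0442]
tool_rot: [-0.514, -3.08, -0.003]
contact_force: [-27.3, 8.7, 19.7]
opening: -0.0001
grip_force: 14.5
[-0.07521881 -0.05516984] [-27.26247739   8.74242485  19.7454561 ]
```

It stopped against something firm. I'll back off and check whether that was the end stop.

```bash
python3 -m crank '[{"offset":[0.01,0,0],"twist":[0,0,0]},{"offset":[0.03,0,0],"twist":[0,0,0]},{"offset":[0.05,0,-0.03],"twist":[0,0,0]},{"offset":[0.05,0,-0.09],"twist":[0,0,0]},{"offset":[0.05,0,-0.15],"twist":[0,0,0]},{"offset":[0.05,0.06,-0.15],"twist":[0,0,0]},{"offset":[0.05,0.12,-0.15],"twist":[0,0,0]},{"offset":[0.05,0.18,-0.15],"twist":[0,0,0]},{"offset":[0.05,0.24,-0.15],"twist":[0,0,0]},{"offset":[0.05,0.24,-0.15],"twist":[0,0,0]}]'
python3 - <<'E'
from h import *
g=get_image("top")[:,:,::-1]; old=cv2.imread("pics/top0.png")
f=lambda a: cv2.resize(a[165:310,250:390],None,fx=4,fy=4,interpolation=cv2.INTER_CUBIC)[:, :]
z=np.hstack([cv2.resize(f(old),(400,414)),cv2.resize(f(g),(400,414))]); cv2.imwrite("pics/cmp.png",z)
for r in cut_out("valve","top"):
    c=cv2.findNonZero(r["region"].astype(np.uint8))[:,0]; print(r["confidence"],(1e3*fx(ray("top",*c.mean(0),.07))).round(1))
E
```

```text
t: 14.4
tool_pos: [0.5014, 0.203, 0.1956]
tool_rot: [0.51, 3.098, 0.002]
contact_force: [-0.2, -0.9, -0.3]
opening: 0.0003
grip_force: 0.0
0.66 [-180.7 -205. ]
0.56 [  0.6 -54.7]
0.51 [-16.5 -37.8]
```

View pics/cmp.png

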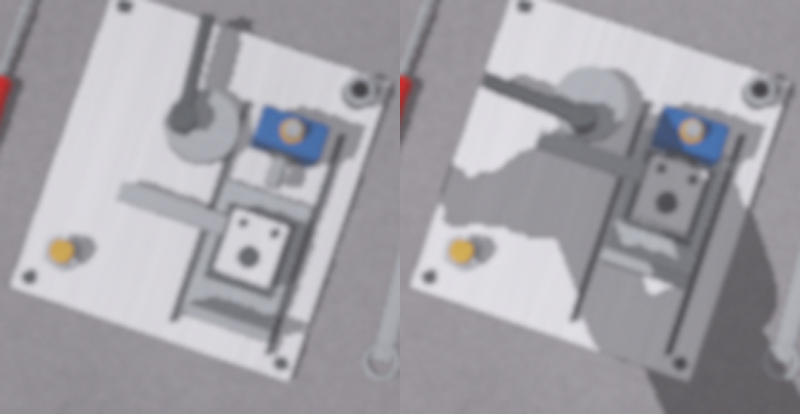

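The right half of the picture shows the lever square and the slide moved up to the port. Travel is about 45 mm. I'll check that again with sub-pixel centroids of the valve's top hole.

```bash
python3 - <<'E'
from h import *
g=get_image("top")[:,:,::-1]; old=cv2.imread("pics/top0.png")
P=[]
for im,(cx,cy) in((old,(249,257)),(g,(267,202))):
    u=int(250+cx/2.857);v=int(165+cy/2.857); s=im[v-5:v+6,u-5:u+6].mean(2); yy,xx=np.mgrid[v-5:v+6,u-5:u+6]
    wt=np.clip(np.median(s)*.9-s,0,None); wt[np.hypot(xx-u,yy-v)>4.5]=0
    c=((wt*xx).sum()/wt.sum(),(wt*yy).sum()/wt.sum()); P.append(fx(ray("top",*c,.07))*1e3); print(c,P[-1])
print(P[1]-P[0])
E
```

```text
(np.float64(336.598487394958), np.float64(254.4653781512605)) [-50.10945851 -55.12054935]
(np.float64(342.90983953820887), np.float64(235.5287560239368)) [ -5.32139872 -54.83145022]
[44.78805979  0.28909913]
```

Measured travel is 44.8 mm with no sideways shift, so the slide is home.

```bash
python3 -c "
from h import *
print(finish_job())"
```

```text
the job is handed in; nothing more can be done
None
```

The job is handed in, with no verdict returned: the lever stands square to the slide (cam about 0 rad by eye), and the slide is home at a measured 44.8 mm of its 45 mm travel, carrying the valve body onto the port; the arm is clear, and no bystander was approached.

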